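# Slide the sign plate out over the end of the monitor shelf

### The arm

A 6-joint arm with a two-finger parallel gripper is mounted at the origin on the work surface. World frame = base frame: x ahead of the robot, y to its left, z up, the work surface at z = 0. Lengths are in m, angles in rad, forces in N, time in s.
With the tool pointing down it reaches from about 0.375 to 0.925 m from the base axis. Payload 5.7 kg.
Tool frame: the origin (TCP) lies midway between the tips of the shut fingers; the grasp point (between the pads) lies 19 mm behind it; z points along the fingers, x is the direction in which the jaws open and shut, and the axes are right-handed (so a half turn about z gives the same grasp; the last joint's range is limited). The gripper opens to 88 mm and grips with 3 to 60 N. Pads are 20 mm wide; open, the fingers measure 115 mm over their backs; the gripper's body (75 mm by 178 mm) begins 61 mm behind the grasp point.
Start: joints at [1.211, 0.359, 1.51, -0, 1.272, -0.115], TCP at [0.145, 0.582, 0.223] pointing down, gripper open.
Joint ranges: [-2.97, 2.97], [-1.01, 2.36], [0.21, 2.38], [-0.96, 4.11], [0.2, 2.71], [-2.98, 2.98]. Speed limits (rad/s): [2.39, 2.39, 3.14, 3.14, 3.14, 3.14].

### API

Orientations are given as a unit quaternion [x, y, z, w].
In Python, from bench import move_ptp, servo_line, goto_joints, move_gripper, sleep, inverse_kinematics, capture, PlanningError, close_job, spot_in, silhouettes, current_clock, current_joint_pos, current_qvel, current_joint_torque, current_position, current_orientation, current_force, current_torque, current_finger_gap gives the robot as it stands. Calls block until the motion is done:
- move_ptp(position, orientation): joint-space move of the TCP to a pose.
- servo_line(position, orientation=None, rate=0.15, contact_N=None): straight line of the TCP; orientation=None keeps the orientation; rate is the mean speed in m/s. With contact_N (N) it stops when the force on the tool has changed by that much, and returns True; else False.
- goto_joints(angles): joint-space move.
- move_gripper(opening): finger opening in m; the grip force is fixed at half the most; returns when the fingers have stopped.
- sleep(seconds).
- inverse_kinematics(position, orientation): joint angles nearest the present ones, or None.
- capture(name): name is "side" or "top"; returns a dict with "image" (480x640x3 uint8, blue, green, red), "range_z" (480x640 float32, m along the optical axis (not along the pixel's ray), 0 where there is no reading), "intrinsics" (3x3 intrinsics, pixels), "R" (3x3) and "t" (3): a world point X has camera coordinates R X + t. Camera axes: x right, y down, z forward; pixel columns grow to the right and rows downward; lengths in m; the calibration is good to about 2 mm. A picture is of the moment at which its call begins.
A pose or a line that the arm cannot do raises PlanningError and nothing moves.
- close_job(): hands the job in, once; it reports no verdict.
Trained networks look in the newest picture that a camera, given by its name, has taken for a name from the list of things; names that differ only in an ending like _2 or _b are one class to them, and where a whole thing is asked for, a point or a joint stands for the part that bears it (a point fixed in the world has none). Each returns a list of dicts, best first, with "conf" (0 to 1); they miss things now and then, are a little off and sometimes report something else, mostly with a low value. They report only what shows in the picture. A call takes as long as a camera call. They do not tell look-alikes from the thing itself.
- spot_in(camera, query): "xy" ([column, row] in pixels, amid what is visible of it).
- silhouettes(camera, query): "region" (480x640 bool, what is visible of it) and "xy" ([column, row] in pixels, amid what is visible of it).
Readings, each from a call of its own:
- current_clock(): time.
- current_joint_pos(): joint angles.
- current_qvel(): joint speeds.
- current_joint_torque(): joint torques, N m.
- current_position(): TCP position.
- current_orientation(): TCP orientation.
- current_force(): force on the tool from outside, world axes, zero at the start.
- current_torque(): the same for the moment, N m.
- current_finger_gap(): finger opening in m.
Only numpy, scipy, OpenCV 4.12 (cv2) and the standard library are available. Lean on these libraries where they do the work, as an engineer would, in place of code of your own. Each camera call takes 0.05 s, during which the arm holds its last target.

### The job

The blank aluminium door-sign plate lies flat on the wooden monitor shelf and nobody can get a finger under it. With the fingertips push it lengthwise along the shelf, out over the end it lies nearer to (the end away from the roll of tape), until it sticks out about 5 cm and lies straight with the shelf, over that end only, so that it can later be picked up by its edge. Only push it, never lift or tip it, leave the tape, mug, stapler and note block where they are, and finish with the hand clear.

Things in the scene. Friction and masses are not known exactly. Their poses are not given: they have to be found in the camera images.
- plate: Blank aluminium door-sign plate, 120 mm (its x) by 180 mm (its y), 6 mm thick, a dark dot (screw hole) near each corner; about 0.33 kg, loose, flat on the shelf, its long side within about 17 degrees of the shelf's. It slides with ordinary friction and stops when no longer pushed. Origin: centre of its underside; z up.
- shelf: Light-wood monitor shelf, does not move: flat board without rim, 240 mm deep (its x), 600 mm long (its y), top 100 mm above the desk, on white panel legs; a keyboard under it sticks out on the -x side. Origin: on the desk under the board's centre; x points away from the robot, y along the board to the robot's left, z up. The board's ends are at y = +300 and -300 mm.
- tape: Roll of grey adhesive tape with a cardboard core, lying flat on the shelf on the other half from the plate: 100 mm across, 25 mm high. Loose, to be left alone. Origin: centre of its underside.
- mug: White mug with pens, standing on the desk beyond the shelf: 82 mm across, 95 mm high, pens to 150 mm. Loose, to be left alone. Origin: centre of its underside.
- stapler: Black stapler on the desk beyond the shelf: 36 x 145 mm, 55 mm high. Loose, to be left alone. Origin: centre of its underside.
- notes: Block of white note paper on the desk off the shelf's left (+y) end: 76 x 76 mm, 36 mm high. Loose, to be left alone. Origin: centre of its underside.
There are look-alikes about, which are no part of the job. Several things have the shape of the plate; the one meant has the colours described above.

How it is judged:
By the outcome, as a careful person would: the job done as asked, in the order asked, and still so for the second after the job is handed in, with the robot touching nothing.
It also fails if it takes over 32 s, if anything falls off the work surface, if the arm or the gripper's body presses on something with over 40 N, if the wrist force passes 120 N, or if a joint passes its speed limit or range.

## Working session

There is one attempt and no reset: what is moved stays moved. The work goes in short steps, each a Python script; the robot and the scene stay as the last script left them, time stands still between calls to the robot, and variables do not carry over. Pictures are saved under pics/ and viewed, and the job is handed in when it is done.

```bash
ls; mkdir -p pics; python3 - <<'E'
from bench import *
import cv2,numpy as np
for n in("top","side"):
    c=capture(n); cv2.imwrite(f"pics/{n}0.png",c["image"]); np.savez(f"{n}0.npz",**c)
    print(n,c["intrinsics"].tolist(),(-c["R"].T@c["t"]).round(3),c["R"].round(3).tolist())
print(current_clock(),current_position(),current_orientation())
E
```

```text
pics
top [[618.1283226319957, 0.0, 320.8711608256351], [0.0, 618.1283226319957, 236.78459177084528], [0.0, 0.0, 1.0]] [0.453 0.153 1.349] [[-0.017, -1.0, -0.005], [-0.997, 0.018, -0.072], [0.072, 0.004, -0.997]]
side [[487.3691265401714, 0.0, 314.65562626190524], [0.0, 487.3691265401714, 245.09509871817755], [0.0, 0.0, 1.0]] [0.302 0.74  0.872] [[-0.914, -0.406, -0.004], [-0.315, 0.716, -0.623], [0.256, -0.569, -0.782]]
0.1 [0.14519391 0.58153279 0.22190461] [ 7.88162709e-01  6.15466387e-01 -7.04439905e-04  4.17390415e-04]
```

View pics/top0.png

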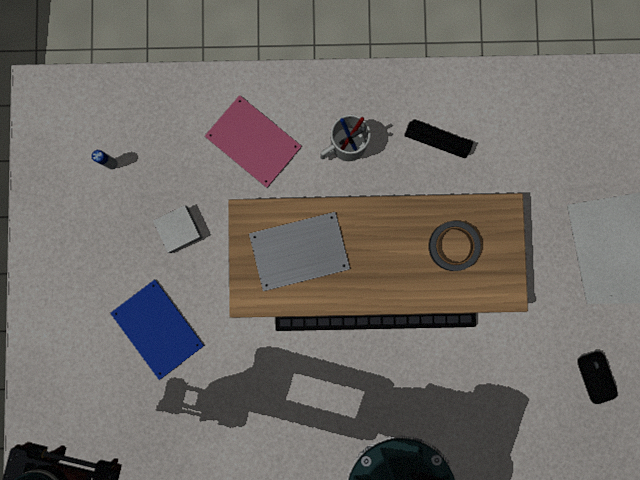

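View pics/side0.png

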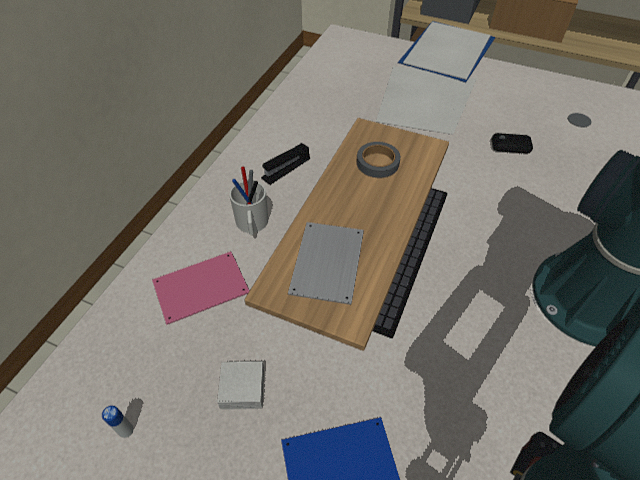

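The top view shows four plate-shaped things: a grey metal plate on the shelf (300,250), a pink one (253,141), a blue one (157,329), and a pale sheet at right (610,248). The grey one on the wood with corner dots matches the description. The tape is at (456,245), so the near end is the left one (+y). The note block at (180,229) is off that end.

```bash
cat > h.py <<'E'
import numpy as np,cv2
def w(c,u,v,z):
    K,R,t=c["intrinsics"],c["R"],c["t"]
    d=R.T@np.linalg.inv(K)@np.array([u,v,1.]);o=-R.T@t
    return o+d*(z-o[2])/d[2]
def rect(c,mask,z):
    cn,_=cv2.findContours(mask.astype(np.uint8),cv2.RETR_EXTERNAL,cv2.CHAIN_APPROX_NONE)
    p=max(cn,key=cv2.contourArea)[:,0,:]
    P=np.array([w(c,u,v,z)[:2] for u,v in p],np.float32)*1000
    (cx,cy),(a,b),th=cv2.minAreaRect(P)
    box=cv2.boxPoints(((cx,cy),(a,b),th))
    e=[box[1]-box[0],box[2]-box[1]];L=max(e,key=np.linalg.norm);L=L*np.sign(L[1])
    return np.array([cx,cy])/1000,sorted((a,b)),np.degrees(np.arctan2(-L[0],L[1])),box/1000
def bright(c):
    hsv=cv2.cvtColor(c["image"],cv2.COLOR_BGR2HSV); return hsv
def height(c):
    K,R,t=c["intrinsics"],c["R"],c["t"];r=c["range_z"];v,u=np.mgrid[:480,:640]
    P=np.stack([(u-K[0,2])/K[0,0]*r,(v-K[1,2])/K[1,1]*r,r],-1)
    W=(P-t)@R
    W[r==0]=np.nan
    return W
def measure(c):
    W=height(c);hsv=bright(c)
    up=(W[...,2]>0.085)&(W[...,2]<0.14)&(W[...,0]>0.3)
    # wood+plate blob
    sh=(hsv[...,1]>60)&(hsv[...,0]<25)&(W[...,2]>.08)&(W[...,2]<.12)&(W[...,0]>.3)
    pl=(hsv[...,1]<45)&(hsv[...,2]>85)&(W[...,2]>.08)&(W[...,2]<.125)&(W[...,0]>.3)
    k=np.ones((3,3),np.uint8)
    pl=cv2.morphologyEx(cv2.morphologyEx(pl.astype(np.uint8),cv2.MORPH_OPEN,k),cv2.MORPH_CLOSE,np.ones((7,7),np.uint8))
    return rect(c,sh,.1),rect(c,pl,.106),pl,W
E
python3 - <<'E'
from h import *
c=dict(np.load("top0.npz"));s,p,pl,W=measure(c)
print(s);print(p);print(np.nanmedian(W[pl>0][:,2]))
im=c["image"].copy();im[pl>0]=im[pl>0]//2+np.array([0,0,120],np.uint8)
o=np.hstack([cv2.resize(x[180:330,210:400],None,fx=2.1,fy=2.1) for x in(c["image"],im)])
cv2.imwrite("pics/crop.png",o)
for n in("mug","notes","stapler","tape"):pass
# things above table left of shelf
v,u=np.nonzero((W[...,2]>.02)&(np.indices((480,640))[1]>140)&(np.indices((480,640))[1]<215)&(np.indices((480,640))[0]>195)&(np.indices((480,640))[0]<260));print(W[v,u].min(0),W[v,u].max(0))
E
```

```text
(array([0.50562918, 0.04677295]), [239.338623046875, 598.432373046875], np.float32(0.16611896), array([[ 0.38509282,  0.34564093],
       [ 0.3868279 , -0.25278896],
       [ 0.6261655 , -0.25209504],
       [ 0.6244305 ,  0.34633484]], dtype=float32))
(array([0.51550568, 0.20387338]), [119.45214080810547, 179.38375854492188], np.float32(13.325209), array([[0.43671557, 0.277385  ],
       [0.47805956, 0.10283069],
       [0.5942958 , 0.13036175],
       [0.55295175, 0.30491608]], dtype=float32))
0.10705708431934718
[0.52358752 0.41842567 0.020463  ] [0.62184079 0.51744754 0.04508368]
```

View pics/crop.png

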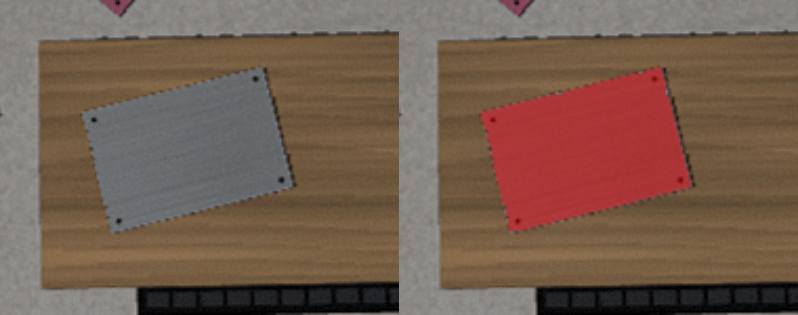

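The crop confirms the choice: grey metal, four corner dots, 119×179 mm, surface at z≈0.107. Its long side is turned 13.3° from the shelf's, and the +y shelf end is at y≈0.346. I'll open the fingers part-way with the jaw line along the shelf's x. They touch down behind the plate, then push toward +y. The low-x finger makes contact first, and that turns the plate straight.

```bash
python3 - <<'E'
from bench import *
import numpy as np
q=None
for cand in([1,0,0,0],[0,1,0,0]):
    j=inverse_kinematics([.524,.07,.16],cand);print(cand,None if j is None else np.round(j,2))
    if q is None and j is not None:q=cand;
j1=[inverse_kinematics([.524,.07,.16],c) for c in([1,0,0,0],[0,1,0,0])]
cur=np.array(current_joint_pos())
best=min([(np.abs(np.array(j)-cur).max(),c) for j,c in zip(j1,([1,0,0,0],[0,1,0,0])) if j is not None])
q=best[1];print(q)
move_gripper(.070)
move_ptp([.524,.07,.20],q)
servo_line([.524,.07,.125],rate=.15)
hit=servo_line([.524,.07,.094],rate=.02,contact_N=3)
print(hit,current_position(),current_force(),current_finger_gap(),current_clock())
p=current_position()
servo_line([.524,.07,p[2]+.002],rate=.03)
print(current_position(),current_force(),current_clock())
E
```

```text
[1, 0, 0, 0] [ 0.    0.33  1.74 -0.    1.08  0.  ]
[0, 1, 0, 0] None
[1, 0, 0, 0]
True [0.52391259 0.07000395 0.1003784 ] [-0.57469277  0.04087859  4.95008163] 0.0699741187135478 4.65
[0.52408304 0.07000481 0.1023924 ] [-0.63195451  0.21650633  0.51003316] 4.9
```

```bash
python3 - <<'E'
from bench import *
from h import *
z=.1024
servo_line([.524,.185,z],rate=.035)
print(current_position(),current_force(),current_clock())
c=capture("top");cv2.imwrite("pics/t1.png",c["image"]);np.savez("t1.npz",**c)
s,p,pl,W=measure(c);print(p)
c=capture("side");cv2.imwrite("pics/s1.png",c["image"])
E
```

```text
[0.52408244 0.18495847 0.10241072] [ 0.16904997 -1.7355366  -0.17648621] 8.3333
(array([0.53779572, 0.32778464]), [92.60201263427734, 118.43936920166016], np.float32(89.719734), array([[0.47835025, 0.28177387],
       [0.5967882 , 0.2811945 ],
       [0.5972412 , 0.37379542],
       [0.47880322, 0.37437475]], dtype=float32))
```

View pics/t1.png

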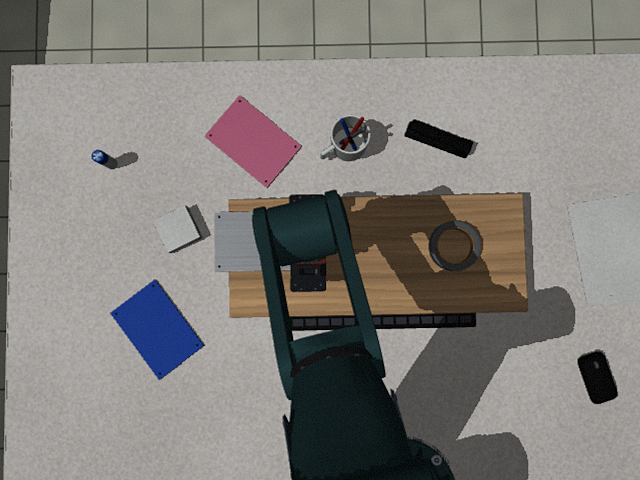

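View pics/s1.png

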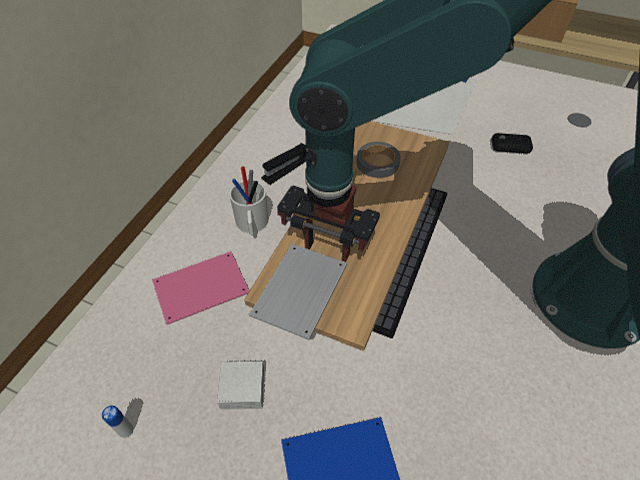

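The plate has come straight (edges within about 0.3°), with its leading edge at y≈0.374 (pixel column 215), about 28 mm past the shelf end. It needs about 22.5 mm more.

```bash
python3 - <<'E'
from bench import *
from h import *
z=.1024
servo_line([.524,.2072,z],rate=.025)
print(current_position(),current_force(),current_clock())
servo_line([.524,.17,z],rate=.08)
servo_line([.524,.17,.22],rate=.2)
j=np.array(current_joint_pos());j[0]-=.9;goto_joints(j)
print(current_position(),current_clock())
c=capture("top");cv2.imwrite("pics/t2.png",c["image"])
s,p,pl,W=measure(c);print(s);print(p);print("overhang",p[3][:,1].max()-.3463)
c=capture("side");cv2.imwrite("pics/s2.png",c["image"])
print(current_clock())
E
```

```text
[0.52413571 0.2075085  0.10250258] [-0.30262022  0.36605346 -0.89772234] 9.475
[ 0.45887694 -0.30324167  0.21899835] 12.575
(array([0.50566837, 0.04677307]), [239.4169921875, 598.432373046875], np.float32(0.16611896), array([[ 0.38509282,  0.34564093],
       [ 0.3868279 , -0.25278893],
       [ 0.6262439 , -0.25209478],
       [ 0.62450886,  0.34633508]], dtype=float32))
(array([0.53789093, 0.30720493]), [119.80155944824219, 178.5536651611328], np.float32(-0.031297572), array([[0.4779414 , 0.21796082],
       [0.5977429 , 0.21789539],
       [0.5978404 , 0.39644903],
       [0.47803894, 0.39651448]], dtype=float32))
overhang 0.05021447
12.675
```

View pics/t2.png

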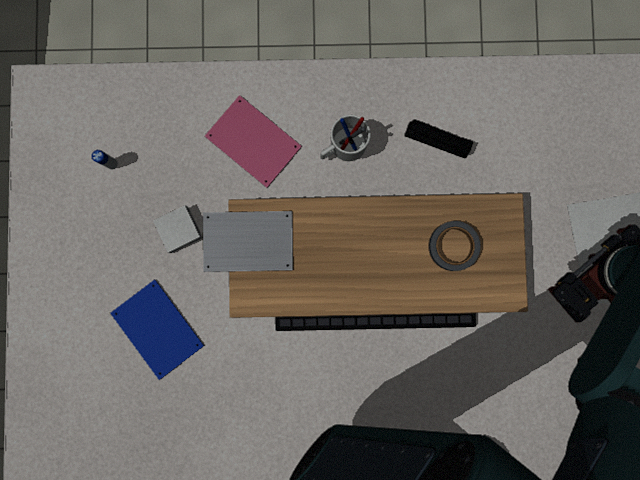

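View pics/s2.png

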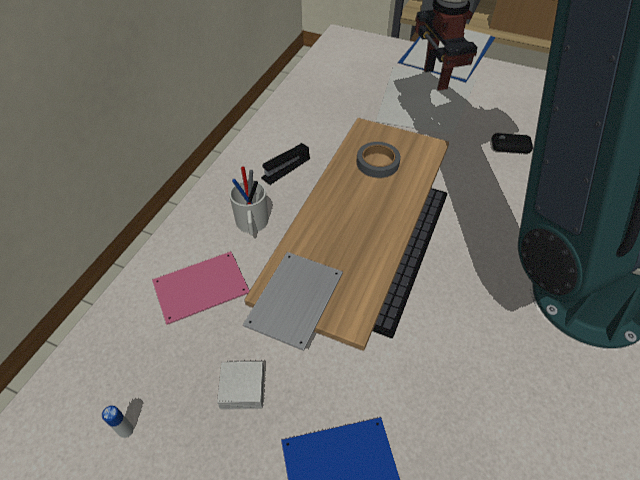

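The plate overhangs 50 mm past the left (+y) end, with its leading edge at pixel column 203, and is within 0.2° of the shelf. It sits within the board's width, and the tape, mug, stapler and notes are at their original pixels. The hand is clear.

```bash
python3 -c "
from bench import *
close_job();print(current_clock())"
```

```text
the job is handed in; nothing more can be done
the job is handed in; nothing more can be done
```

I pushed the grey plate along the shelf with both fingertips until it stuck out over the +y end, away from the tape. I then backed the hand off, raised it and swung it clear, and handed the job in.

- **Position:** in the last top view the plate sticks out about 50 mm past that end only. It is turned about 0.2° from the shelf, down from about 13.3° at the start.
- **Still flat:** I did not re-measure its height after the push. It looks flat in both final pictures. The fingertips only touched its rear edge, about 2 mm above the board.
- **Other items:** the tape, mug, stapler and note block show at the same places in the pictures before and after.
- **Limits:** the last clock reading before handing in was 12.7 s. The highest force I read was about 5 N, at the touchdown on the shelf. I read the force only at stops, not throughout.

No check failed or disagreed.

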